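# Index the decorating turntable by one notch

### The job

A bowl stands on a small indexing turntable that is locked by a spring plunger with a red cap. With your fingertips press the red cap down to free the table, turn the table counter-clockwise (seen from above) to the very next notch, an eighth of a turn on, and let the plunger spring fully up into that notch so that the table is locked again; do not run past that notch. The bowl must ride round in its place on the table, nothing is to be picked up, and the other things are to be left alone.

Things in the scene. Friction and masses are not known exactly. Their poses are not given: they have to be found in the camera images.
- index_table (a joint): turn of the table, rad: 0 at the start (locked), grows counter-clockwise from above; eight notches 0.785 apart, so the next is at 0.785. Locked it has 0.02 play. Turns with light friction (1 N at the cap), stays where left. Plunger let up within 0.04 of a notch drops in by itself; farther off it rides 7 mm down under the notched plate and springs up when the table is turned on to a notch
- plunger (a joint): how far the plunger is pressed down, m: 0 fully up, stop at 0.012. The table is free to turn beyond 0.007. The spring pushes back with 3 N when up and about 8 N at the stop
- plunger_cap (a point): centre of the flat top of the plunger's red round cap (32 mm across, 14 thick), 135 mm above the work surface when up. The upright plunger stands in the table's arm, 94 mm from the table's axis, goes round with it and is pressed straight down. Below the cap are a 9 mm stem and a dark sleeve (22 mm across, 90 to 106 mm up); at its foot a brass dog points in to the notched plate
- table_centre (a point): centre of the top of the turning aluminium table (128 mm across, 12 thick, top 90 mm above the work surface; its 30 mm wide arm reaches 122 mm from the axis); x axis points away from the plunger and turns with the table. Under it a fixed steel plate with eight notches (162 mm across) on a green foot fixed to the work surface
- bowl_mid (a point): middle of the pale loose rice bowl (120 mm across at the rim, 59 mm high, about 0.16 kg) that stands on the table, half-way up (29 mm above its underside); its rim is about 149 mm above the work surface; its x axis starts within 0.1 rad of the table's x axis
- jar_cobalt: blue pigment jar, 48 mm wide, 58 mm high; bystander, origin at the centre of its underside
- jar_iron: brown-red pigment jar, 52 mm wide, 52 mm high; bystander, origin at the centre of its underside
- jar_ochre: ochre pigment jar, 44 mm wide, 62 mm high; bystander, origin at the centre of its underside
- test_tile_1: grey-white glaze test tile lying flat, 62x45x7 mm; bystander, origin at the centre of its underside
- test_tile_2: dark blue glaze test tile lying flat, 62x45x7 mm; bystander, origin at the centre of its underside
- masking_tape: roll of masking tape lying flat, 104 mm wide, 25 mm high; bystander, origin at the centre of its underside
- fude_big: big bamboo-handled brush lying flat, 201 mm long; bystander, origin at the centre of its underside

How it is judged:
By the outcome, as a careful person would: the job done as asked, in the order asked, and still so for the second after the job is handed in, with the robot touching nothing.
It also fails if it takes over 35 s, if anything falls off the work surface, if the arm or the gripper's body presses on something with over 40 N, if the wrist force passes 120 N, or if a joint passes its speed limit or range.

### The arm

A 6-joint arm with a two-finger parallel gripper is mounted at the origin on a cart in front of the work surface, level with it; the furniture and walls round the work are solid. World frame = base frame: x ahead of the robot, y to its left, z up, the work surface at z = 0. Lengths are in m, angles in rad, forces in N, time in s.
With the tool pointing down it reaches from about 0.375 to 0.9 m from the base axis. Payload 3.1 kg.
Tool frame: the origin (TCP) lies at the very end of the fingers, on their centre line; the grasp point (between the pads) lies 19 mm behind it; x points along the fingers, z is the direction in which the jaws open and shut, and the axes are right-handed (so a half turn about x gives the same grasp; the last joint's range is limited). The gripper opens to 85 mm and grips with 20 to 120 N. Pads are 22 mm wide; open, the fingers measure 114 mm over their backs; the gripper's body (76 mm by 85 mm) begins 54 mm behind the grasp point. The pads swing forward as they close: fully open they stand 13 mm farther back than shut.
Start: joints at [1.063, 0.527, 1.433, -0, 1.181, -0.178], TCP at [0.202, 0.592, 0.231] pointing down, gripper open.
Joint ranges: [-3.08, 3.08], [-0.75, 2.2], [0.22, 2.44], [-1.43, 4.57], [0, 2.65], [-2.85, 2.85]. Speed limits (rad/s): [2.79, 2.79, 3.14, 3.14, 3.14, 3.14].

### API

Orientations are given as a unit quaternion [x, y, z, w].
In Python, from station import manip, viewer, job gives the robot as it stands.
- The arm moves only by the tool move_arm, never from a script. Its argument "deltas" is one flat list of numbers, 7 for each row, row after row: the finger opening in mm, from 0 to 85.4, then the shift along the tool's x, y, z in mm, then the turn, a rotation vector about the tool's x, y, z in degrees. In form: [jaw, tx, ty, tz, rx, ry, rz, jaw, tx, ty, tz, rx, ry, rz, ...]. A call has 1 to 10 rows; each row shifts and turns the commanded pose from where the row before left it, along the tool's axes as they then stand; what a row does not reach is not made up. A row lasts 1/10 s, in which the tool goes at most 50 mm and 8.59 degrees, less where a joint would pass 70% of its speed; a pose out of reach is approached as far as the arm can. A call is refused whole if a number of a shift passes 50 or a number of a turn 8.59, either way. A call with a gripper value outside its range is refused whole. The fingers move at their own pace and stop on an object; "force" is the grip in N (left out, the last holds). Time passes only in rows, so rows that do not move let the fingers close. It gives the time, the measured TCP pose, the force and the opening at its end, in the units of the state.
- manip.sense(): the state, without advancing time (a new reading comes with each control period).
- viewer.snapshot(name): name is "side" or "top" or "wrist"; returns a dict with "image" (420x560x3 uint8, red, green, blue), "depth" (420x560 float32, m along the optical axis (not along the pixel's ray), 0 where there is no reading), "fovy" (degrees; the focal length in pixels is half the picture's height over the tangent of half this angle, whatever the lens; pixels are square), "cx", "cy" (the principal point, pixels), "R" (3x3) and "t" (3): a world point X has camera coordinates R X + t. Camera axes: x right, y down, z forward; pixel columns grow to the right and rows downward; lengths in m; the calibration is good to about 2 mm. A picture is of the moment at which its call begins.
- job.sign_off(): hands the job in, once; it reports no verdict.
The state is a dict: "t": time; "q": joint angles; "qd": joint speeds; "tau": joint torques, N m; "tcp_pos": TCP position; "tool_rot": TCP orientation; "force": force on the tool from outside, world axes, zero at the start; "ft_torque": the same for the moment, N m; "finger_gap": opening from 0.0 (shut) to 1.0 (fully open).
Only numpy, scipy, OpenCV 4.12 (cv2) and the standard library are available. Lean on these libraries where they do the work, as an engineer would, in place of code of your own. Each camera call takes 0.05 s, during which the arm holds its last target.

## Working session

There is one attempt and no reset: what is moved stays moved. The work goes in short steps, Python scripts to look and compute and a tool call to move; the robot and the scene stay as the last step left them, time stands still between calls to the robot, and variables do not carry over. Pictures are saved under pics/ and viewed, and the job is handed in when it is done.

Besides the shell and the picture viewer there is one more tool, called after "Call:" by a JSON object that holds its "method" and its "body". move_arm: Moves the arm, as the interface text tells. Its arguments: {"type":"object","properties":{"deltas":{"type":"array"},"force":{"type":"number"}},"required":["deltas"]}

```bash
ls; mkdir -p pics
cat > h.py <<'E'
import numpy as np, cv2
from station import manip, viewer, job
def snap(n,f):
    s=viewer.snapshot(n); cv2.imwrite(f'pics/{f}.png',s['image'][:,:,::-1]); np.savez(f'pics/{f}.npz',**s); return s
def K(s):
    f=210/np.tan(np.radians(s['fovy'])/2); return f
def ray(s,u,v,z):
    f=K(s); R=np.array(s['R']);t=np.array(s['t'])
    d=R.T@np.array([(u-s['cx'])/f,(v-s['cy'])/f,1]); o=-R.T@t
    return o+d*(z-o[2])/d[2]
def cloud(s):
    f=K(s); R=np.array(s['R']);t=np.array(s['t']); D=s['depth']
    v,u=np.mgrid[:420,:560]
    P=np.stack([(u-s['cx'])/f*D,(v-s['cy'])/f*D,D],-1)
    return (P-t)@R
E
python3 - <<'E'
from h import *
for n in ['top','side','wrist']:
    s=snap(n,n+'0'); print(n,s['fovy'],s['cx'],s['cy'],-np.array(s['R']).T@s['t'])
    P=cloud(s); im=s['image'].astype(int)
    m=(im[...,0]>130)&(im[...,1]<70)&(im[...,2]<70)
    k,l,st,c=cv2.connectedComponentsWithStats(m.astype(np.uint8))
    for i in range(1,k):
        if st[i,4]>15: print(st[i],c[i],np.median(P[l==i],0),ray(s,*c[i],.135))
x=manip.sense(); print(x)
E
```

```text
pics
top 57.14447175413793 285.8048337299598 213.42860050393227 [0.3884303  0.00515416 1.12955099]
[247 265  11   9  80] [252.0375 268.875 ] [0.4244679  0.08696102 0.1363249 ] [0.42479433 0.08690129 0.135     ]
side 42.96297161912022 282.45327754618734 214.38025968665283 [-0.21868882  1.47003058  0.94794692]
wrist 71.16377524311595 279.9620286972424 204.0446453934909 [0.13460992 0.61398522 0.3729778 ]
{'t': 0.15, 'q': array([ 1.06349742e+00,  5.28295566e-01,  1.43361616e+00, -4.43389973e-06,
        1.18145018e+00, -1.78505441e-01]), 'qd': array([-7.41783413e-04, -2.54365263e-03, -4.24267884e-03, -3.78260785e-04,
       -1.19400933e-05, -9.28965915e-04]), 'tau': array([ 6.28314938e-04, -4.42742515e+01, -1.78276366e+01, -2.52955579e-04,
        5.64246846e-03, -1.19776121e-05]), 'tcp_pos': array([0.20150927, 0.59102359, 0.23052946]), 'tool_rot': array([-0.4116995 ,  0.57565133,  0.41116118,  0.57452202]), 'force': array([ 0.45702886, -0.84976449,  0.17254889]), 'ft_torque': array([-0.0114129 ,  0.03414345,  0.00956156]), 'finger_gap': 1.0048046087123046}
```

View pics/top0.png

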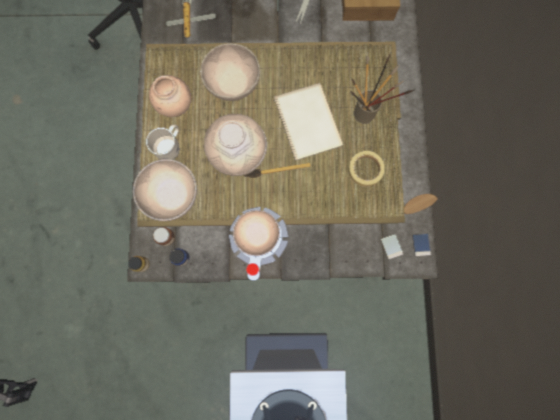

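View pics/side0.png

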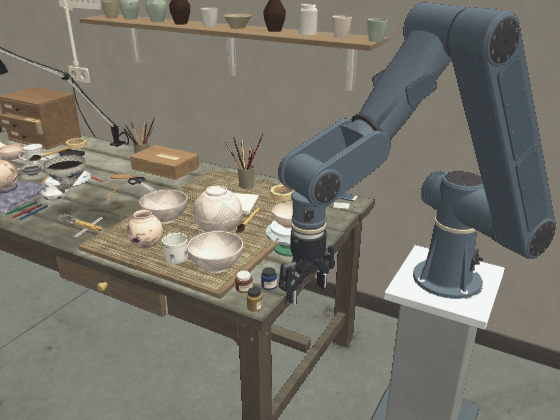

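Run:
```python
from h import *
s=dict(np.load('pics/top0.npz')); print(s['R'],s['t'])
P=cloud(s)
for v,u in [(405,288),(380,240),(269,252),(275,260),(232,257),(215,257),(385,15),(262,238),(190,165),(236,232),(245,283),(340,290)]: print(u,v,P[v,u])
im=cv2.imread('pics/top0.png')[195:295,200:320]; cv2.imwrite('pics/topz.png',cv2.resize(im,None,fx=6,fy=6,interpolation=cv2.INTER_CUBIC))
im=cv2.imread('pics/side0.png')[190:330,200:360]; cv2.imwrite('pics/sidez.png',cv2.resize(im,None,fx=4,fy=4,interpolation=cv2.INTER_CUBIC))
for z0,z1 in [(0.07,0.096),(.14,.155)]:
    m=(P[...,2]>z0)&(P[...,2]<z1)&(abs(P[...,0]-.5)<.15)&(abs(P[...,1]-.08)<.13)
    q=P[m]; print(len(q)); 
    c=cv2.minEnclosingCircle(q[:,:2].astype(np.float32)); print(c,np.median(q,0))
```

```text
[[-0.01354407 -0.9999002   0.00401971]
 [-0.9840743   0.0126169  -0.17730929]
 [ 0.17724087 -0.00635718 -0.98414697]] [0.0058741  0.58245913 1.04283123]
288 405 [ 0.06943298 -0.00076199  0.03231909]
240 380 [0.3884303  0.00515416 1.12955099]
252 269 [0.42437668 0.08676307 0.13783514]
260 275 [0.41183145 0.07481827 0.00200048]
257 232 [0.52390899 0.07653022 0.10150697]
257 215 [0.56651996 0.07504994 0.12262883]
15 385 [0.19418701 0.54779353 0.30501619]
238 262 [4.50065658e-01 1.38805958e-01 4.01381613e-04]
165 190 [0.65785315 0.34699607 0.04120642]
232 236 [0.51779216 0.14768292 0.07032762]
283 245 [0.49105613 0.0072209  0.07042117]
290 340 [ 0.14333426 -0.01684021 -0.62122974]
740
((0.4975607991218567, 0.07951131463050842), 0.10109969973564148) [0.47610595 0.06778657 0.07316643]
212
((0.5030199289321899, 0.07940290123224258), 0.0732334777712822) [0.53043236 0.08330335 0.14947821]
```

View pics/topz.png

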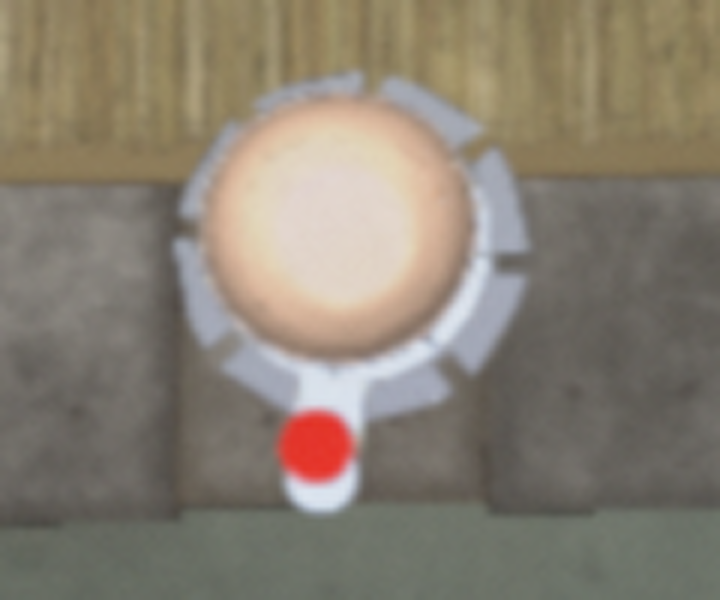

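View pics/sidez.png

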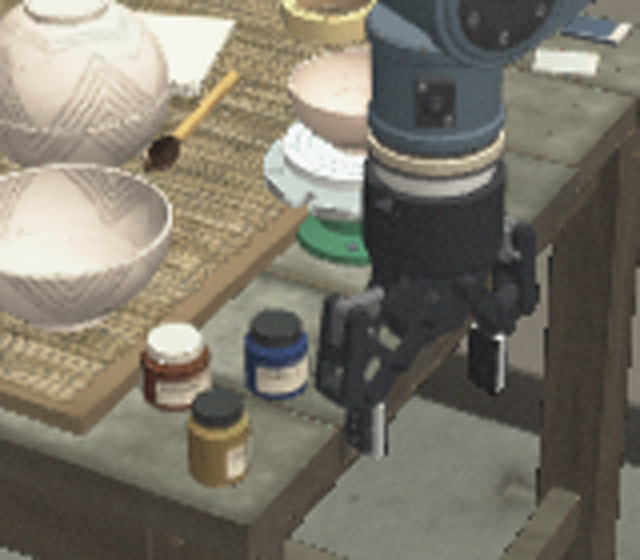

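View pics/wrist0.png

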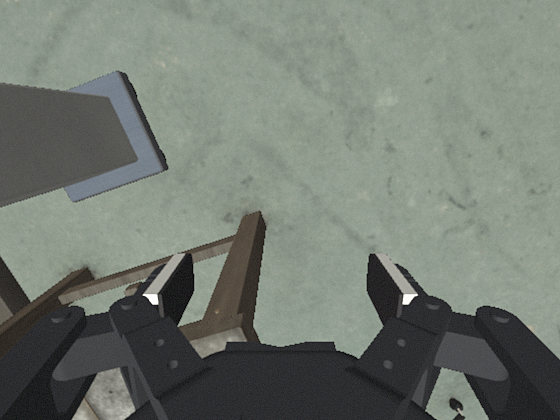

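Run:
```python
from h import *
from scipy.optimize import least_squares
s=dict(np.load('pics/top0.npz')); P=cloud(s)
m=(P[...,2]>.062)&(P[...,2]<.08)&(abs(P[...,0]-.51)<.11)&(abs(P[...,1]-.08)<.11)
q=P[m]; print(np.percentile(q[:,2],[5,50,95]))
# outer points by angle
c0=np.array([.517,.08])
for it in range(4):
    d=q[:,:2]-c0; a=np.arctan2(d[:,1],d[:,0]); r=np.hypot(*d.T)
    pts=[]
    for b in np.arange(-np.pi,np.pi,np.pi/36):
        k=(a>=b)&(a<b+np.pi/36)
        if k.sum()>3 and r[k].max()>.074: pts.append(q[k][r[k].argmax(),:2])
    pts=np.array(pts)
    f=least_squares(lambda p:np.hypot(*(pts-p[:2]).T)-p[2],[*c0,.081],loss='soft_l1',f_scale=.002); c0=f.x[:2]
    print(f.x,len(pts))
cap=np.array([.4248,.0869]); d=cap-c0; print(np.hypot(*d),np.arctan2(d[1],d[0]))
# bowl rim
m=(P[...,2]>.135)&(P[...,2]<.16)&(abs(P[...,0]-.53)<.09)&(abs(P[...,1]-.08)<.09)&(P[...,0]>.45)
q=P[m][:,:2]; f=least_squares(lambda p:np.hypot(*(q-p[:2]).T)-.058,[.52,.08],loss='soft_l1',f_scale=.002); print(f.x)
from scipy.spatial.transform import Rotation as Ro
print(Ro.from_quat(manip.sense()['tool_rot']).as_matrix().round(3))
```

```text
[0.06764563 0.07101768 0.07431436]
[0.51803854 0.07611281 0.08026489] 58
[0.51804889 0.07616448 0.08034017] 60
[0.51804889 0.07616448 0.08034017] 60
[0.51804889 0.07616448 0.08034017] 60
0.09386482862430466 3.0269697330073844
[0.51632569 0.07639489]
[[-0.001 -0.946  0.323]
 [-0.002  0.323  0.946]
 [-1.     0.    -0.002]]
```

Call:
{"method": "move_arm", "body": {"deltas": [0, 0, -26, -28, 0, 0, 0, 0, 0, -26, -28, 0, 0, 0, 0, 0, -26, -28, 0, 0, 0, 0, 0, -26, -28, 0, 0, 0, 0, 0, -26, -28, 0, 0, 0, 0, 0, -26, -28, 0, 0, 0, 0, 0, -26, -28, 0, 0, 0, 0, 0, -26, -28, 0, 0, 0, 0, 0, -26, -28, 0, 0, 0, 0, 0, -26, -28, 0, 0, 0]}}

```text
t: 1.15
tcp_pos: [0.3577, 0.2411, 0.2313]
tool_rot: [-0.412, 0.575, 0.411, 0.575]
force: [-0.7, -0.3, -0.2]
finger_gap: -0.002
```

Call:
{"method": "move_arm", "body": {"deltas": [0, 6, -22.2, -25, 0, 0, 0, 0, 8, -22.2, -25, 0, 0, 0, 0, 8, -22.2, -25, 0, 0, 0, 0, 8, -22.2, -25, 0, 0, 0, 0, 8, -22.2, -25, 0, 0, 0, 0, 8, 0, 0, -6.2, 0, 0, 0, 8, 0, 0, -6.2, 0, 0, 0, 0, 0, 0, 0, 0, 0]}}

```text
t: 1.95
tcp_pos: [0.4214, 0.088, 0.1764]
tool_rot: [-0.47, 0.528, 0.471, 0.527]
force: [-0.6, 0.4, 0.6]
finger_gap: 0.0
```

Run:
```python
from h import *
for n in ['top','wrist','side']: snap(n,n+'1')
a=cv2.imread('pics/top1.png')[195:295,200:320]; a=cv2.resize(a,(500,420))
b=cv2.imread('pics/wrist1.png'); b=cv2.resize(b,(560,420)); 
cv2.imwrite('pics/c1.png',a);x=manip.sense(); print(x['t'],x['tcp_pos'],x['q'],x['force'])
from scipy.spatial.transform import Rotation as Ro
print(Ro.from_quat(x['tool_rot']).as_matrix().round(3))
```

```text
2.1 [0.42220389 0.08855512 0.17752004] [-5.34815126e-02  3.60550426e-01  1.95876136e+00 -9.92588444e-06
  8.22015714e-01 -1.51035180e+00] [0.29429233 0.8199193  0.8043362 ]
[[ 0.    -0.994  0.114]
 [-0.     0.114  0.994]
 [-1.    -0.     0.   ]]
```

View pics/wrist1.png

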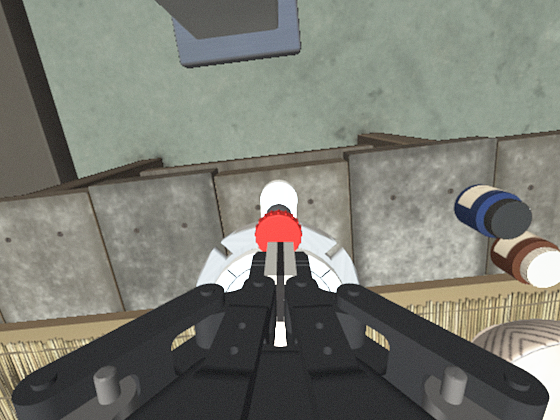

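View pics/c1.png

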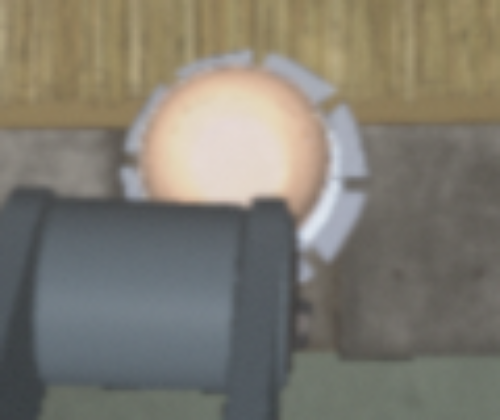

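View pics/side1.png

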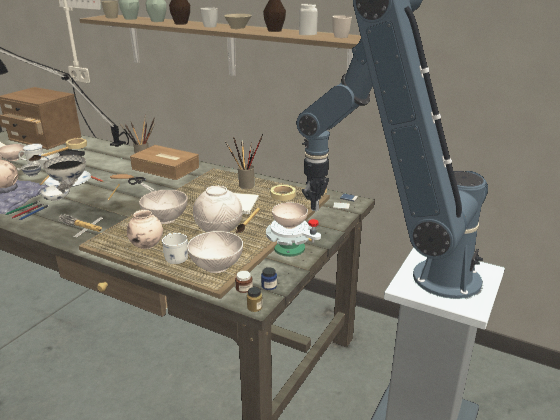

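Run:
```python
from h import *
s=dict(np.load('pics/wrist1.npz')); im=s['image'].astype(int);P=cloud(s)
m=(im[...,0]>150)&(im[...,1]<90)&(im[...,2]<90)
k,l,st,c=cv2.connectedComponentsWithStats(m.astype(np.uint8)); i=1+st[1:,4].argmax(); print(st[i])
q=P[(l==i)]; q=q[q[:,2]>.13]; print(np.median(q,0),np.percentile(q,[2,98],axis=0))
for u in (257,279,301): print(ray(s,u,232,.135))
print(-s['R'].T@s['t'])
```

```text
[ 255  209   47   43 1223]
[0.42336348 0.0862776  0.13484136] [[0.41249204 0.07175652 0.13135165]
 [0.43519115 0.10032137 0.13618808]]
[0.42280725 0.0721907  0.135     ]
[0.4244907  0.08691898 0.135     ]
[0.42617389 0.10164496 0.135     ]
[0.35155364 0.09611614 0.3195593 ]
```

Call:
{"method": "move_arm", "body": {"deltas": [0, 10, 0, -1.5, 0, 0, 0, 0, 10, 0, 0, 0, 0, 0, 0, 10, 0, 0, 0, 0, 0, 0, 8, 0, 0, 0, 0, 0, 0, 5, 0, 0, 0, 0, 0, 0, 5, 0, 0, 0, 0, 0, 0, 4.5, 0, 0, 0, 0, 0, 0, 0, 0, 0, 0, 0, 0]}}

```text
t: 2.9
tcp_pos: [0.4214, 0.087, 0.1246]
tool_rot: [-0.471, 0.528, 0.471, 0.527]
force: [-1.6, 1.0, 5.8]
finger_gap: -0.0
```

Run:
```python
from h import *
for n in ['wrist','side']: snap(n,n+'2')
x=manip.sense(); print(x['t'],x['tcp_pos'],x['force'])
b=cv2.imread('pics/wrist2.png')[150:350,180:380]
a=cv2.imread('pics/side2.png')[170:270,250:350]
cv2.imwrite('pics/c2.png',np.hstack([cv2.resize(b,(400,400)),cv2.resize(a,(400,400),interpolation=cv2.INTER_CUBIC)]))
```

```text
3.0 [0.42138748 0.08698883 0.12490896] [-2.18418018  0.30893382  6.61963718]
```

View pics/c2.png

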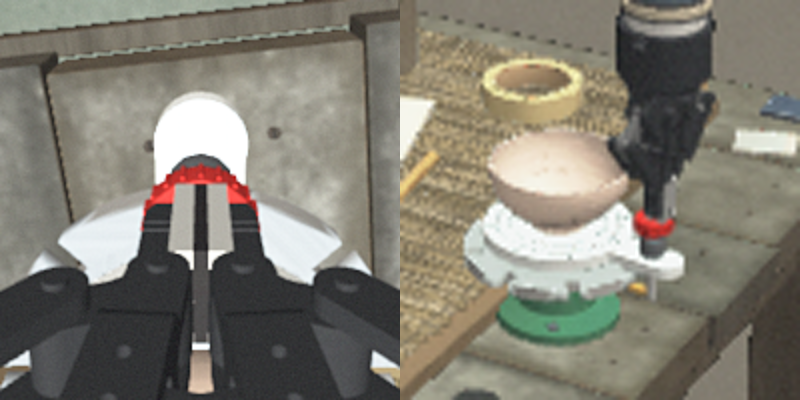

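Call:
{"method": "move_arm", "body": {"deltas": [0, 0, -0.03, -2.54, -1.5, 0, 0, 0, 0, -0.13, -5.09, -3, 0, 0, 0, 0, -0.13, -5.09, -3, 0, 0, 0, 0, -0.13, -5.09, -3, 0, 0, 0, 0, -0.13, -5.09, -3, 0, 0, 0, 0, -0.03, -2.54, -1.5, 0, 0, 0, 0, 0, 0, 0, 0, 0]}}

```text
t: 3.7
tcp_pos: [0.4217, 0.0612, 0.125]
tool_rot: [-0.536, 0.462, 0.536, 0.461]
force: [-2.4, 0.2, 6.4]
finger_gap: -0.002
```

```bash
cat > chk.py <<'E'
import sys
from h import *
k=sys.argv[1]
s=snap('wrist','wrist'+k)
snap('side','side'+k)
x=manip.sense(); print(x['t'],x['tcp_pos'],x['force'],x['q'][5])
c=np.array([.518,.076]); d=x['tcp_pos'][:2]-c; print('tcp R,ang',np.hypot(*d),np.degrees(np.arctan2(d[1],d[0]))%360)
b=cv2.imread(f'pics/wrist{k}.png')[150:350,180:380]
a=cv2.imread(f'pics/side{k}.png')[170:270,250:350]
cv2.imwrite(f'pics/c{k}.png',np.hstack([cv2.resize(b,(400,400)),cv2.resize(a,(400,400),interpolation=cv2.INTER_CUBIC)]))
E
python3 chk.py 3
```

```text
3.8 [0.42166021 0.06131757 0.12505123] [-3.15946975 -0.57831305  5.37461086] -1.8385550609388113
tcp R,ang 0.09745218345022753 188.66534340122317
```

View pics/c3.png

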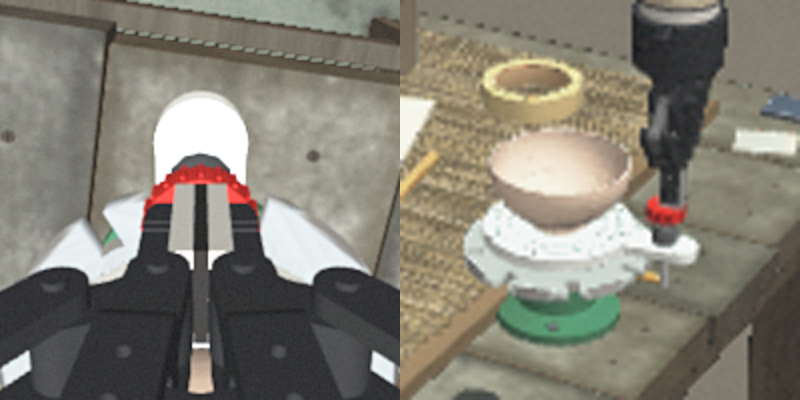

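Call:
{"method": "move_arm", "body": {"deltas": [0, 0, -0.03, -2.54, -1.5, 0, 0, 0, 0, -0.13, -5.09, -3, 0, 0, 0, 0, -0.13, -5.09, -3, 0, 0, 0, 0, -0.13, -5.09, -3, 0, 0, 0, 0, -0.13, -5.09, -3, 0, 0, 0, 0, -0.13, -5.09, -3, 0, 0, 0, 0, -0.13, -5.09, -3, 0, 0, 0, 0, -0.13, -5.09, -3, 0, 0, 0, 0, -0.03, -2.54, -1.5, 0, 0, 0, 0, 0, 0, 0, 0, 0, 0]}}

```text
invalid input at $.deltas: expected a multiple of 7 numbers
```

```bash
python3 chk.py 4
```

```text
3.9 [0.42166497 0.06137001 0.12507549] [-3.08198094 -1.29253721  6.14265945] -1.8385228263791118
tcp R,ang 0.09743959032720023 188.63528494687336
```

View pics/c4.png

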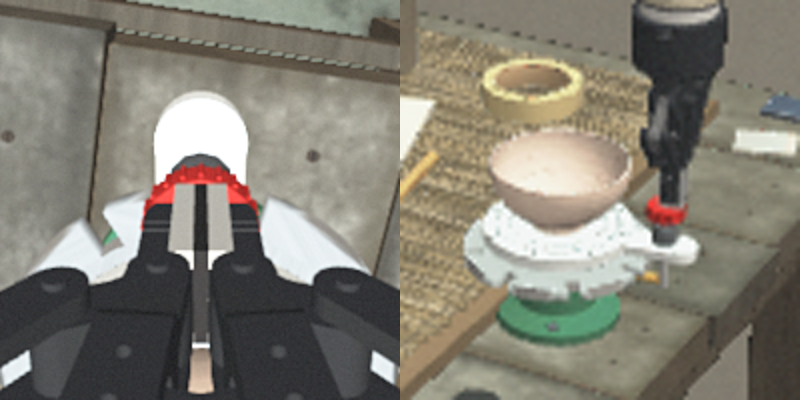

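View pics/wrist4.png

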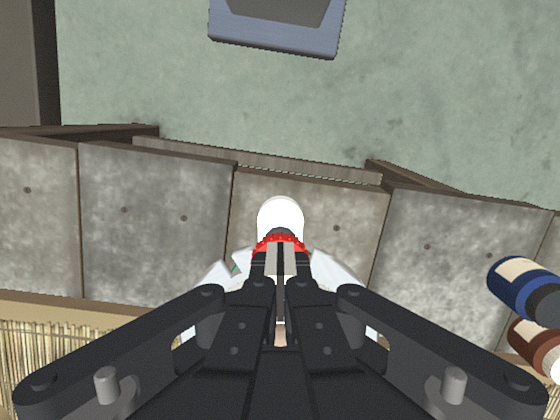

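The call was refused (one number too many), so nothing moved; I'm re-sending it correctly.

Call:
{"method": "move_arm", "body": {"deltas": [0, 0, -0.03, -2.54, -1.5, 0, 0, 0, 0, -0.13, -5.09, -3, 0, 0, 0, 0, -0.13, -5.09, -3, 0, 0, 0, 0, -0.13, -5.09, -3, 0, 0, 0, 0, -0.13, -5.09, -3, 0, 0, 0, 0, -0.13, -5.09, -3, 0, 0, 0, 0, -0.13, -5.09, -3, 0, 0, 0, 0, -0.13, -5.09, -3, 0, 0, 0, 0, -0.13, -5.09, -3, 0, 0, 0, 0, -0.03, -2.54, -1.5, 0, 0]}}

```text
t: 4.9
tcp_pos: [0.4383, 0.019, 0.125]
tool_rot: [-0.628, 0.323, 0.63, 0.322]
force: [-4.0, -2.0, 7.3]
finger_gap: 0.0
```

```bash
python3 chk.py 5
```

```text
5.0 [0.43848903 0.01879301 0.12499896] [-2.80482355 -3.24881125  7.03716849] -2.4028048923563237
tcp R,ang 0.09795220001138066 215.73446814084392
```

View pics/wrist5.png

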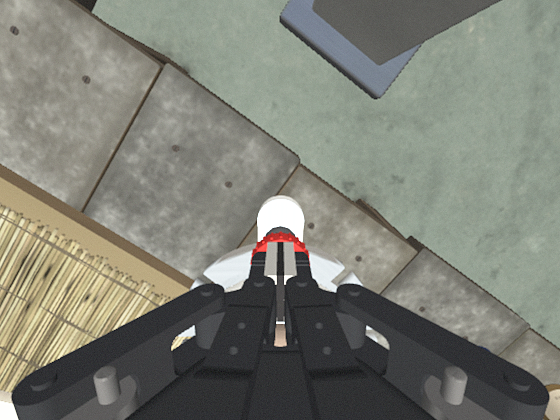

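View pics/c5.png

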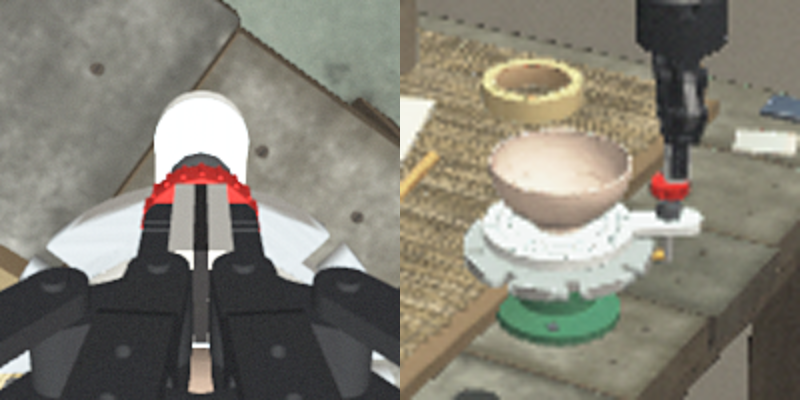

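Run:
```python
from h import *
r=[]
for k in '25':
    b=cv2.imread(f'pics/wrist{k}.png')[220:310,180:380]; r.append(cv2.resize(b,(800,360*8//8*1),interpolation=cv2.INTER_CUBIC)[:300])
cv2.imwrite('pics/cmp.png',np.vstack(r))
```

```text
(no output)
```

View pics/cmp.png

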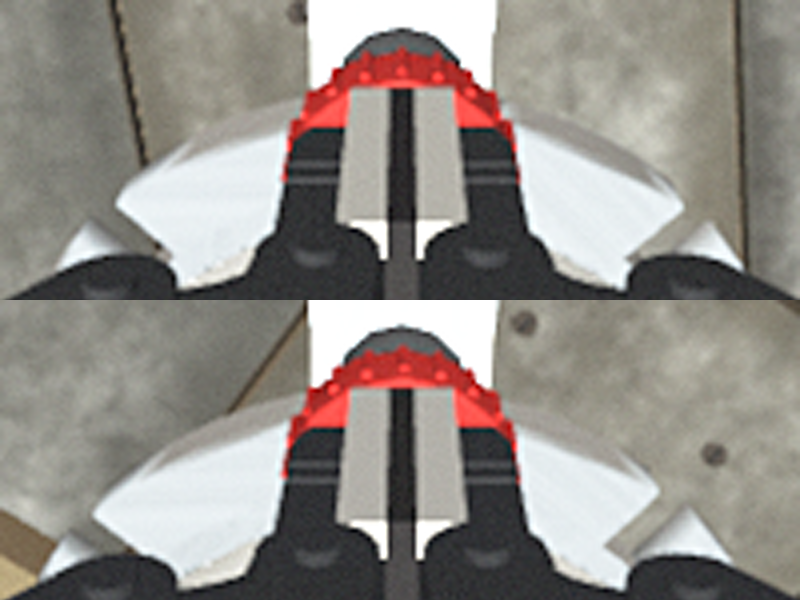

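Call:
{"method": "move_arm", "body": {"deltas": [0, 0, -0.05, -2, -1.2, 0, 0, 0, 0, -0.05, -2, -1.2, 0, 0, 0, 0, 0, 0, 0, 0, 0]}}

```text
t: 5.3
tcp_pos: [0.4408, 0.0158, 0.125]
tool_rot: [-0.635, 0.31, 0.636, 0.309]
force: [-2.9, -1.9, 6.1]
finger_gap: 0.0
```

```bash
python3 chk.py 6
python3 - <<'E'
from h import *
r=[]
for k in '26':
    b=cv2.imread(f'pics/wrist{k}.png')[220:310,180:380]; r.append(cv2.resize(b,(800,360),interpolation=cv2.INTER_CUBIC)[:300])
cv2.imwrite('pics/cmp6.png',np.vstack(r))
E
```

```text
5.4 [0.4408065  0.01577646 0.12503263] [-3.43497645 -2.553113    6.61166569] -2.450206293484877
tcp R,ang 0.09790664389694408 217.96005090327404
```

View pics/cmp6.png

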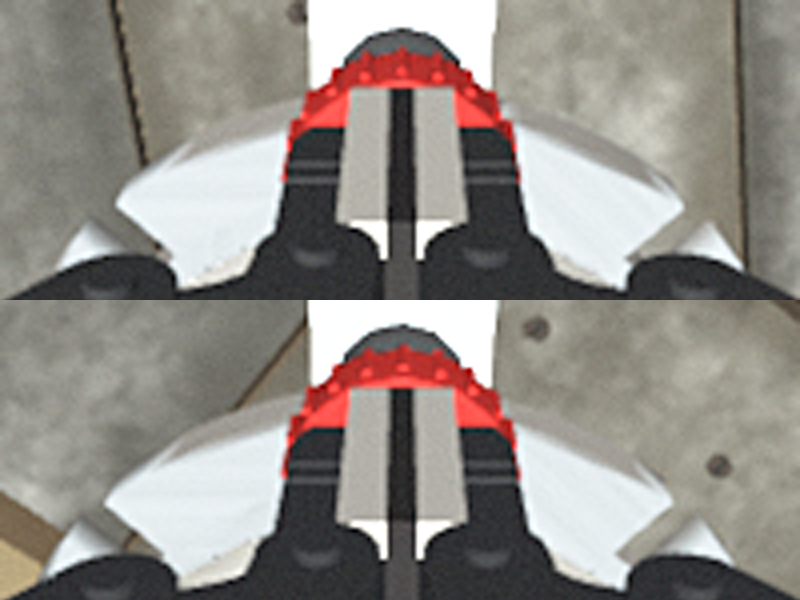

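Call:
{"method": "move_arm", "body": {"deltas": [0, 0, 0, -1, -0.3, 0, 0, 0, 0, 0, -1, -0.3, 0, 0, 0, 0, 0, 0, 0, 0, 0]}}

```text
t: 5.7
tcp_pos: [0.442, 0.0143, 0.125]
tool_rot: [-0.637, 0.307, 0.638, 0.306]
force: [-3.6, -2.7, 6.2]
finger_gap: 0.003
```

```bash
python3 chk.py 7
python3 - <<'E'
from h import *
r=[]
for k in '27':
    b=cv2.imread(f'pics/wrist{k}.png')[220:310,180:380]; r.append(cv2.resize(b,(800,360),interpolation=cv2.INTER_CUBIC)[:300])
cv2.imwrite('pics/cmp7.png',np.vstack(r))
E
```

```text
5.8 [0.44196085 0.01439234 0.12501754] [-3.61027131 -2.51313885  6.52453865] -2.463623430490021
tcp R,ang 0.09786447587134804 219.0147289297925
```

View pics/cmp7.png

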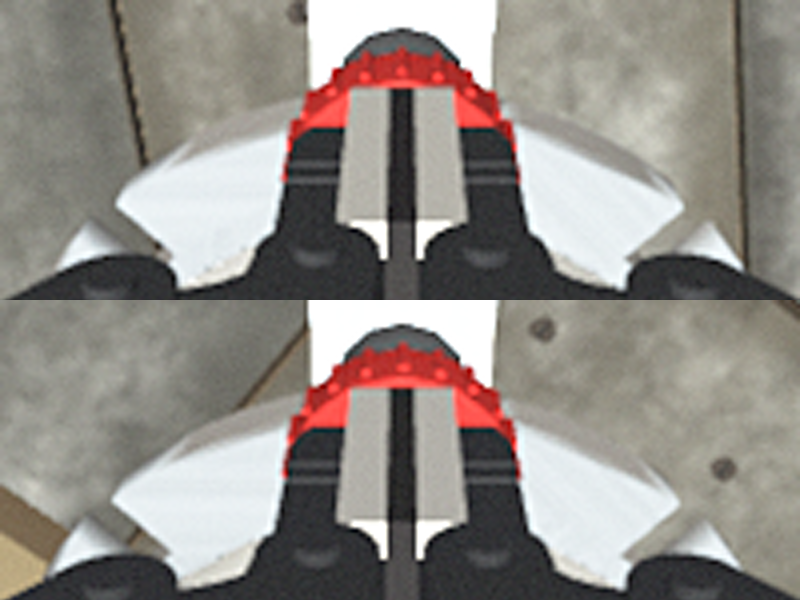

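Call:
{"method": "move_arm", "body": {"deltas": [0, -2, 0, 0, 0, 0, 0, 0, -2, 0, 0, 0, 0, 0, 0, -2, 0, 0, 0, 0, 0, 0, -2, 0, 0, 0, 0, 0, 0, -2, 0, 0, 0, 0, 0, 0, -2, 0, 0, 0, 0, 0, 0, -3, 0, 0, 0, 0, 0, 0, -5, 0, 0, 0, 0, 0, 0, -10, 0, 0, 0, 0, 0, 0, -15, 0, 0, 0, 0, 0]}}

```text
t: 6.8
tcp_pos: [0.4428, 0.0148, 0.1702]
tool_rot: [-0.637, 0.307, 0.637, 0.307]
force: [1.0, 0.1, 0.1]
finger_gap: 0.003
```

```bash
python3 chk.py 8
python3 - <<'E'
from h import *
s=dict(np.load('pics/wrist8.npz')); im=s['image'].astype(int);P=cloud(s)
m=(im[...,0]>150)&(im[...,1]<90)&(im[...,2]<90)
k,l,st,c=cv2.connectedComponentsWithStats(m.astype(np.uint8)); i=1+st[1:,4].argmax(); print(st[i])
q=P[(l==i)]; print(np.median(q,0),np.percentile(q,[50,80,98],axis=0))
E
```

```text
6.9 [0.44470044 0.01447745 0.17169281] [0.13172833 0.43289576 0.52335182] -2.4636943037617067
tcp R,ang 0.09569665109378611 220.00776038011963
[ 256  211   49   41 1283]
[0.44179803 0.01227953 0.13479169] [[0.44179803 0.01227953 0.13479169]
 [0.44841658 0.02092914 0.13537601]
 [0.45888095 0.0299755  0.13624907]]
```

View pics/wrist8.png

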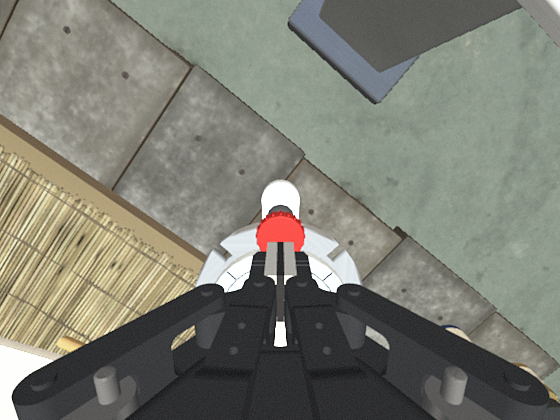

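View pics/c8.png

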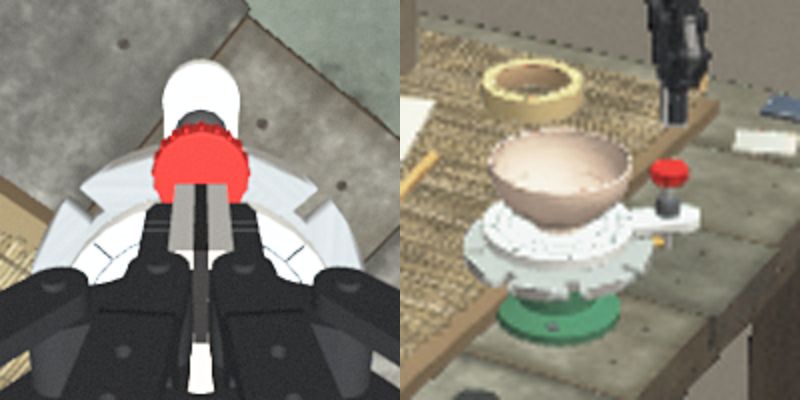

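Call:
{"method": "move_arm", "body": {"deltas": [0, -20, 0, 0, 0, 0, 0, 0, -25, 0, 0, 0, 0, 0, 0, -25, 0, 0, 0, 0, 0, 0, 0, 0, -30, 0, 0, 0, 0, 0, 0, -40, 0, 0, 0, 0, 0, 0, -40, 0, 0, 0, 0, 0, 0, -40, 0, 0, 0, 0, 0, 0, -40, 0, 0, 0, 0, 0, 0, -20, 0, 0, 0, 0, 0, 0, 0, 0, 0, 0]}}

```text
t: 7.9
tcp_pos: [0.5758, -0.1522, 0.2392]
tool_rot: [0.637, -0.308, -0.636, -0.308]
force: [0.2, 0.3, 0.6]
finger_gap: -0.002
```

Run:
```python
from h import *
s=snap('top','top9'); snap('side','side9')
im=s['image'].astype(int);P=cloud(s)
m=(im[...,0]>130)&(im[...,1]<70)&(im[...,2]<70)
k,l,st,c=cv2.connectedComponentsWithStats(m.astype(np.uint8))
for i in range(1,k):
    if st[i,4]>15:
        p=ray(s,*c[i],.135);d=p[:2]-[.518,.0762]; print(st[i],c[i],np.median(P[l==i],0),p,np.hypot(*d),np.degrees(np.arctan2(d[1],d[0]))%360-173.4)
a=cv2.imread('pics/top9.png')[180:300,190:330]; b=cv2.imread('pics/top0.png')[180:300,190:330]
cv2.imwrite('pics/c9.png',cv2.resize(np.hstack([b,a]),(784,336),interpolation=cv2.INTER_CUBIC))
x=manip.sense(); print(x['t'],x['tcp_pos'],x['force'])
```

```text
[275 256  10  10  78] [279.24358974 260.78205128] [0.44396485 0.01777306 0.13577745] [0.44441262 0.01722102 0.135     ] 0.09430600269679366 45.31155466539144
8.0 [ 0.57318835 -0.14908055  0.23901819] [0.53862228 0.03535989 0.70248016]
```

View pics/c9.png

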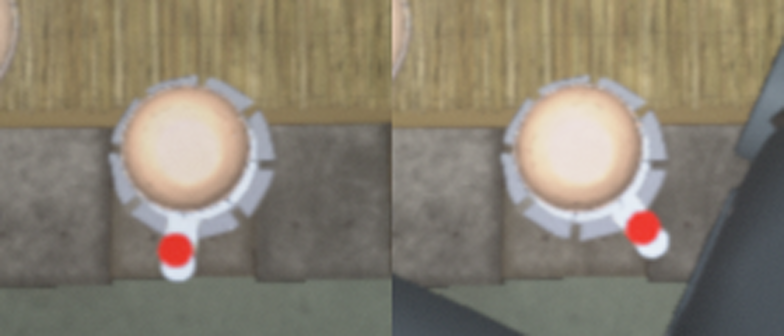

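View pics/side9.png

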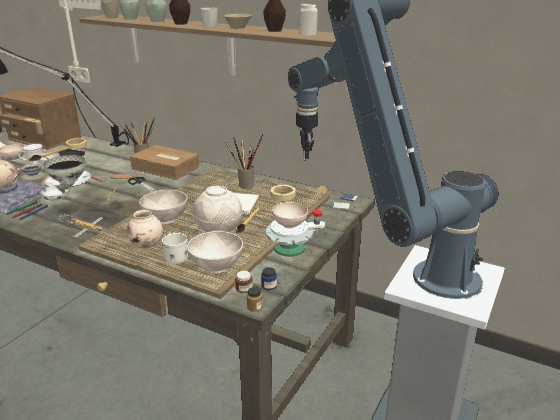

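The top view shows the cap 45.3° on from its start, at radius 94 mm and fully up. The bowl is in place and the arm is clear, so I'm handing the job in.

```bash
python3 -c "
from h import *
print(job.sign_off())"
```

```text
the job is handed in; nothing more can be done
None
```

The table is turned counter-clockwise to the next notch and the plunger is back up in it, so it should be locked. I pressed the red cap down about 10 mm with the closed fingertips and carried it round an eighth of a turn. Then I let it up, lifted the arm clear and handed the job in at about 8 s.

**Last checks:**
- **Turn:** the top view puts the cap at 45.3°, 94 mm from the axis.
- **Plunger:** the cap top is 135 mm above the surface, which is fully up. I did not nudge the table to test the lock.
- **Bowl and other things:** by eye, the bowl is still in its place on the table. I touched nothing else on purpose and saw nothing moved.
- **Robot:** the arm is clear and reads no contact force.

**Disagreements and refusals:**
- **Angle:** just before release, the tool position said about 0.5° past the notch and the wrist picture said about 0.5° short. Both were inside the 2.3° within which the plunger drops in.
- **Refused move:** one move call was refused because of a miscounted row. Nothing moved, and I sent it again corrected.

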